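# Fetch the 500 g check weight for the scale check

### The arm

A 6-joint arm with a two-finger parallel gripper is mounted at the origin on a cart in front of the work surface, level with it; the furniture and walls round the work are solid. World frame = base frame: x ahead of the robot, y to its left, z up, the work surface at z = 0. Lengths are in m, angles in rad, forces in N, time in s.
With the tool pointing down it reaches from about 0.325 to 1 m from the base axis. Payload 5.1 kg.
Tool frame: the origin (TCP) lies between the finger pads; the fingertips stand 19 mm ahead of it and the grasp point (between the pads) is the TCP; z points along the fingers, y is the line along which they close (so a half turn about z gives the same grasp; the last joint's range is limited). The gripper opens to 85 mm and grips with 20 to 120 N. Pads are 22 mm wide; open, the fingers measure 114 mm over their backs; the gripper's body (76 mm by 85 mm) begins 54 mm behind the grasp point. The pads swing forward as they close: fully open they stand 13 mm farther back than shut.
Start: joints at [1.092, 0.124, 1.65, -0, 1.367, -0.083], TCP at [0.251, 0.6, 0.25] pointing down, gripper open.
Joint ranges: [-2.61, 2.61], [-1.02, 2.33], [0.03, 2.71], [-1.35, 4.49], [0.32, 2.68], [-2.91, 2.91]. Speed limits (rad/s): [2.57, 2.57, 3.14, 3.14, 3.14, 3.14].

### API

Orientations are given as a unit quaternion [w, x, y, z].
In Python, from cell import readout, cams, job, finder gives the robot as it stands.
- The arm moves only by the shell command python3 -m creep 'ROWS' [OPENING] [FORCE]. ROWS is JSON, a list that holds one entry, the list of rows, each a list of 4 numbers: the shift along the tool's x, y, z in cm, then the turn about the tool's z in degrees. In form: [[[x, y, z, spin], ...]]. A call has 1 to 5 rows; each row shifts and turns the commanded pose from where the row before left it, along the tool's axes as they then stand; what a row does not reach is not made up. A row lasts 1/12 s, in which the tool goes at most 41.7 mm and 7.16 degrees, less where a joint would pass 70% of its speed; a pose out of reach is approached as far as the arm can. A call is refused whole if a number of a shift passes 4.17 or a number of a turn 7.16, either way. A call with a gripper value outside its range is refused whole. OPENING is the closure, from -1 (fully open) to 1 (shut), set as the call begins (- or left out, the last holds). The fingers move at their own pace and stop on an object; FORCE is the grip in N (left out, the last holds). Time passes only in rows, so rows that do not move let the fingers close. It gives the time, the measured TCP pose, the force, the opening and the grip force at its end, in the units of the state.
- readout.read_state(): the state, without advancing time (a new reading comes with each control period).
- cams.camera(name): name is "scene" or "top" or "wrist"; returns a dict with "color" (400x640x3 uint8, red, green, blue), "fx", "fy", "cx", "cy" (pixels), "k1" (the pictures are not rectified: a ray, as slopes to the right and down, at radius r is drawn at 1 + k1 r^2 times it, then the intrinsics apply), "world_from_camera" (4x4, takes a point from camera to world coordinates); the wrist camera has in their place "T_tool_cam" (4x4, takes a point from camera to tool coordinates, whose origin is the TCP and whose axes are the flange's). Camera axes: x right, y up, looking along -z (the intrinsics and any distortion apply to the point x, -y, -z); pixel columns grow to the right and rows downward; lengths in m; the calibration is good to about 2 mm. A picture is of the moment at which its call begins: read the wrist's pose just before it. There is no depth.
- job.job_done(): hands the job in; it is judged then, once.
Trained networks look in a picture, given as the dict that the camera call returned (one of the last four; its "shot" number tells which), for a name from the list of things; names that differ only in an ending like _2 or _b are one class to them, and where a whole thing is asked for, a point or a joint stands for the part that bears it (a point fixed in the world has none). Each returns a list of dicts, best first, with "confidence" (0 to 1); they miss things now and then, are a little off and sometimes report something else, mostly with a low value. They report only what shows in the picture. A call takes as long as a camera call.
- finder.search_frame(target, picture): "extent" ([left, top, right, bottom] in pixels, round what is visible of it).
The state is a dict: "clock": time; "joint_pos": joint angles; "qvel": joint speeds; "tau": joint torques, N m; "tcp_pos": TCP position; "eef_rot": TCP orientation; "contact_force": force on the tool from outside, world axes, zero at the start; "ft_torque": the same for the moment, N m; "finger_gap": opening from 0.0 (shut) to 1.0 (fully open); "grip_force": force on a finger pad.
Only numpy, scipy, OpenCV 4.12 (cv2) and the standard library are available. Lean on these libraries where they do the work, as an engineer would, in place of code of your own. Each camera call takes 0.05 s, during which the arm holds its last target. There are 200 camera calls.

### The job

The scale is to be checked with the 500 g weight, the larger of the two in the wooden case, but a tamper and a jar stand on the case's clear lid: set both upright on the clean steel tray first, then lift the lid off and lay it flat on the bench, handle up. Stand the 500 g weight in the middle of the scale's pan and leave it there, then close the case with its lid again and put the tamper and the jar back on the lid, each where it stood. Leave the smaller weight in the case and do not disturb the tin of grain behind the work.

Things in the scene. Friction and masses are not known exactly. Their poses are not given: they have to be found in the camera images.
- weight_case: open wooden case, fixed: 108 x 240 mm outside, 74 mm high, walls 8 mm, mouth 92 x 224 mm; origin at the centre of its underside, z up, y along its length. Inside, seen through the lid's clear pane, the weights stand upright 10 mm above the origin in bored wells (14 mm deep, 6 mm wider than each weight; block's top at 24 mm): 500 g at y = -28 mm, 200 g at y = +28 mm, both at x = 0
- case_lid: loose lid, wooden frame with clear pane, 112 x 244 x 10 mm, 0.3 kg; origin at the centre of the frame's underside (74 mm above the case's origin when shut), y along its length. A stepped rim below, 8 mm deep, fits the case's mouth with 5 mm play all round; on the bench the origin lies 8 mm up. Handle: dark bar across the middle, 62 mm along x, 14 mm wide along y, 24 to 40 mm above the origin. Either way round fits
- tamper: turned beech tamper standing on its foot on the lid: foot 81 mm across, 28 mm high; neck about 25 mm thick; round knob 36 mm across at 54 to 98 mm above the origin; 0.14 kg. Origin at the centre of its underside, z up. It stands at one end of the lid, the jar at the other
- jar: white plastic jar with screw cap standing on the lid, 64 mm across, 68 mm tall, cap 65 mm across from 52 mm up; 0.17 kg. Origin at the centre of its underside, z up
- weight_500: 500 g check weight: the larger of two in the case, 38 mm across, 52 mm tall, with a round knob 20 mm across at 38 to 52 mm above its origin (centre of its underside), z up
- weight_200: 200 g check weight, 28 mm across, 40 mm tall, beside it in the case; stays there. Origin at the centre of its underside
- scale_pan: dished round pan, 124 mm across, rim 9 mm high, lying loose on the round post of the bench scale; origin at the centre of its underside, 62 mm above the bench; a weight stands 5 mm above the origin. It tips if loaded more than 16 mm from its middle. The scale below it is fixed, 228 x 229 mm, 58 mm high
- tray: shallow steel tray, fixed to the bench, 246 x 166 mm (long side along x), rim 21 mm high; origin at the centre of its underside, inner floor 6 mm above it
- tin_filled: round gold tin filled with grain, 104 mm across, 54 mm tall, standing behind the work; must not be disturbed. Origin at the centre of its underside

How it is judged:
On the way, in this order (a step that is already met when the one before it is completed fails the run):
1. the tamper and the jar stand upright on the tray, let go (x of tamper in the frame of tray between -0.118 and 0.118 m and y of tamper in the frame of tray between -0.078 and 0.078 m and z of tamper in the frame of tray between 0.002 and 0.014 m and angle between each of tamper, jar's own z axis and vertical below 0.12 rad and x of jar in the frame of tray between -0.118 and 0.118 m and y of jar in the frame of tray between -0.078 and 0.078 m and z of jar in the frame of tray between 0.002 and 0.014 m and linear speed of each of tamper, jar below 0.03 m/s and contact force between each of tamper, jar and the fingers below 0.1 N), for 0.2 s.
2. the lid lies flat on the bench beside the case, handle up, let go, while the tamper and the jar stand on the tray (horizontal distance between case_lid and weight_case above 0.105 m and height (world z) of case_lid below 0.04 m and angle between case_lid's own z axis and vertical below 0.15 rad and linear speed of case_lid below 0.03 m/s and contact force between case_lid and the fingers below 0.1 N and x of tamper in the frame of tray between -0.118 and 0.118 m and y of tamper in the frame of tray between -0.078 and 0.078 m and z of tamper in the frame of tray between 0.002 and 0.014 m and angle between each of tamper, jar's own z axis and vertical below 0.12 rad and x of jar in the frame of tray between -0.118 and 0.118 m and y of jar in the frame of tray between -0.078 and 0.078 m and z of jar in the frame of tray between 0.002 and 0.014 m), for 0.2 s.
3. the 500 g weight stands in the middle of the pan, let go (horizontal distance between weight_500 and scale_pan below 0.015 m and z of weight_500 in the frame of scale_pan between 0.001 and 0.01 m and angle between weight_500's own z axis and vertical below 0.12 rad and linear speed of weight_500 below 0.03 m/s and contact force between weight_500 and the fingers below 0.1 N), for 0.2 s.
4. the lid is seated on the case again, let go, with the tamper and the jar still on the tray (horizontal distance between case_lid and weight_case below 0.01 m and z of case_lid in the frame of weight_case between 0.071 and 0.0775 m and angle between case_lid's own z axis and vertical below 0.04 rad and angle between the y axis of case_lid and the y axis of weight_case, either way round below 0.12 rad and linear speed of case_lid below 0.03 m/s and contact force between case_lid and the fingers below 0.1 N and x of tamper in the frame of tray between -0.118 and 0.118 m and y of tamper in the frame of tray between -0.078 and 0.078 m and z of tamper in the frame of tray between 0.002 and 0.014 m and angle between each of tamper, jar's own z axis and vertical below 0.12 rad and x of jar in the frame of tray between -0.118 and 0.118 m and y of jar in the frame of tray between -0.078 and 0.078 m and z of jar in the frame of tray between 0.002 and 0.014 m), for 0.2 s.
At the end, for the whole second after the job is handed in: 500 g weight upright on the pan within 15 mm of its middle; lid seated flat on the case (within 10 mm, turned by no more than 0.12 rad); tamper and jar upright on the lid, each within 15 mm of where it stood at the start; all let go and at rest (all of step 3 and horizontal distance between case_lid and weight_case below 0.01 m and z of case_lid in the frame of weight_case between 0.071 and 0.0775 m and angle between case_lid's own z axis and vertical below 0.04 rad and angle between the y axis of case_lid and the y axis of weight_case, either way round below 0.12 rad and linear speed of each of case_lid, tamper, jar below 0.03 m/s and contact force between each of case_lid, tamper, jar and the fingers below 0.1 N and distance of each of tamper, jar from where it was at the start of the episode below 0.015 m and angle between each of tamper, jar's own z axis and vertical below 0.12 rad); the robot touches nothing.
It fails at once if the smaller weight is moved by more than 15 mm (distance of weight_200 from where it was at the start of the episode above 0.015 m).
It fails at once if the tin of grain is moved by more than 20 mm (distance of tin_filled from where it was at the start of the episode above 0.02 m).
It fails at once if the tamper, the jar or the 500 g weight is tipped over (angle between any of tamper, jar, weight_500's own z axis and vertical above 0.8 rad).
It fails at once if the pan is pushed off the scale (moved by more than 20 mm) (distance of scale_pan from where it was at the start of the episode above 0.02 m).
It also fails if it takes over 128 s, if anything falls off the work surface, if the arm or the gripper's body presses on something with over 40 N, if the wrist force passes 120 N, or if a joint passes its speed limit or range.

## Working session

There is one attempt and no reset: what is moved stays moved. The work goes in short steps, Python scripts to look and compute and a shell command to move; the robot and the scene stay as the last step left them, time stands still between calls to the robot, and variables do not carry over. Pictures are saved under pics/ and viewed, at most 14 in all, crops included, and the job is handed in when it is done.

```bash
ls; mkdir -p pics; cat > h.py <<'E'
import numpy as np, cv2
from cell import readout, cams, job, finder
from scipy.spatial.transform import Rotation as R
def tool():
    s=readout.read_state(); q=s["eef_rot"]; T=np.eye(4)
    T[:3,:3]=R.from_quat([q[1],q[2],q[3],q[0]]).as_matrix(); T[:3,3]=s["tcp_pos"]; return T
def shot(name):
    T=tool(); p=cams.camera(name)
    p["W"]=np.array(p["world_from_camera"]) if name!="wrist" else T@np.array(p["T_tool_cam"]); return p
def K(p): return np.array([[p["fx"],0,p["cx"]],[0,p["fy"],p["cy"]],[0,0,1.]])
def pix2w(p,u,v,z):
    x,y=cv2.undistortPoints(np.array([[[u,v]]],float),K(p),np.array([p["k1"],0,0,0.]))[0,0]
    d=p["W"][:3,:3]@np.array([x,-y,-1]); o=p["W"][:3,3]; return o+d*(z-o[2])/d[2]
def w2pix(p,P):
    c=np.linalg.inv(p["W"])@np.r_[P,1]; a=np.array([[c[0]/-c[2],-c[1]/-c[2],1.]])
    return cv2.projectPoints(a,np.zeros(3),np.zeros(3),K(p),np.array([p["k1"],0,0,0.]))[0].ravel()
def save(p,n): cv2.imwrite("pics/"+n,p["color"][:,:,::-1])
E
python3 - <<'E'
from h import *
print(readout.read_state())
for n in ("scene","top"):
    p=shot(n); save(p,n+"0.png"); print(n,p["W"].round(3).tolist(),p["fx"],p["k1"])
    for t in "weight_case case_lid tamper jar weight_500 weight_200 scale_pan tray tin_filled".split():
        print(t,[(np.round(d["extent"]).tolist(),round(d["confidence"],2)) for d in finder.search_frame(t,p)[:2]])
E
```

```text
pics
{'clock': 0.0, 'joint_pos': array([ 1.09240172e+00,  1.24496656e-01,  1.65166834e+00,  8.68038468e-06,
        1.36748126e+00, -8.26279488e-02]), 'qvel': array([-1.24217695e-03,  1.76578436e-03,  3.42329567e-04,  6.99929361e-05,
       -1.43973936e-03,  2.01498144e-04]), 'tau': array([-4.86375047e-04, -4.23616326e+01, -3.65445328e+01, -1.98556631e-05,
        6.71608068e-03, -2.64253822e-05]), 'tcp_pos': array([0.2503661 , 0.59923579, 0.24906178]), 'eef_rot': array([-2.88351558e-04,  1.96595168e-01,  9.80484210e-01, -9.85494451e-04]), 'contact_force': array([ 0.28756858, -0.75137675,  0.07715439]), 'ft_torque': array([-0.0123436 ,  0.0228432 ,  0.02628893]), 'grip_force': 0.0, 'finger_gap': 1.000673077473939}
scene [[0.627, 0.513, -0.586, 0.055], [-0.779, 0.43, -0.457, -0.398], [0.018, 0.743, 0.669, 0.721], [0.0, 0.0, 0.0, 1.0]] 395.81025951902956 -0.041807665861173286
weight_case [([239.0, 230.0, 348.0, 306.0], 0.59), ([254.0, 185.0, 283.0, 227.0], 0.15)]
case_lid [([238.0, 207.0, 353.0, 287.0], 0.62)]
tamper [([296.0, 221.0, 339.0, 272.0], 0.69)]
jar [([253.0, 186.0, 286.0, 227.0], 0.68)]
weight_500 []
weight_200 []
scale_pan [([396.0, 268.0, 462.0, 325.0], 0.97)]
tray [([141.0, 158.0, 252.0, 233.0], 0.91)]
tin_filled [([413.0, 208.0, 459.0, 251.0], 0.84), ([137.0, 158.0, 253.0, 232.0], 0.65)]
top [[0.101, 0.974, -0.201, 0.337], [-0.995, 0.099, -0.023, 0.024], [-0.002, 0.202, 0.979, 1.305], [0.0, 0.0, 0.0, 1.0]] 438.07931167232164 -0.0957506293566982
weight_case [([292.0, 232.0, 315.0, 260.0], 0.74)]
case_lid [([285.0, 227.0, 374.0, 277.0], 0.86)]
tamper [([343.0, 244.0, 373.0, 274.0], 0.65), ([176.0, 200.0, 244.0, 287.0], 0.28)]
jar [([293.0, 232.0, 316.0, 260.0], 0.84)]
weight_500 []
weight_200 []
scale_pan [([414.0, 219.0, 458.0, 262.0], 0.78)]
tray [([177.0, 199.0, 243.0, 285.0], 0.82)]
tin_filled [([391.0, 151.0, 425.0, 188.0], 0.65)]
```

```bash
python3 - <<'E'
import cv2,numpy as np
a=cv2.imread("pics/top0.png")[130:320,150:490]; b=cv2.imread("pics/scene0.png")[140:340,120:480]
a=cv2.resize(a,(680,380),interpolation=cv2.INTER_CUBIC); cv2.imwrite("pics/t.png",a)
from h import *
p=shot("top")
def e(n,x,z): print(n,pix2w(p,(x[0]+x[2])/2,(x[1]+x[3])/2,z).round(3))
e("lid",[285,227,374,277],.085);e("tamperknob",[343,244,373,274],.09+.04);e("jar",[293,232,316,260],.12);e("pan",[414,219,458,262],.066);e("tray",[177,199,243,285],.015);e("tin",[391,151,425,188],.03)
E
```

```text
lid [0.467 0.011 0.085]
tamperknob [ 0.451 -0.067  0.13 ]
jar [0.472 0.08  0.12 ]
pan [ 0.532 -0.29   0.066]
tray [0.467 0.367 0.015]
tin [ 0.746 -0.203  0.03 ]
```

View pics/t.png

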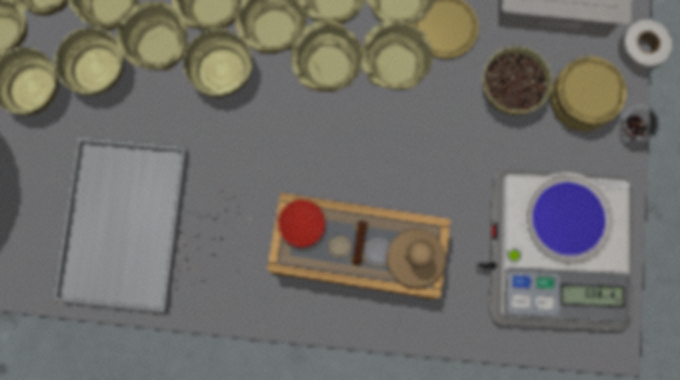

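View pics/scene0.png

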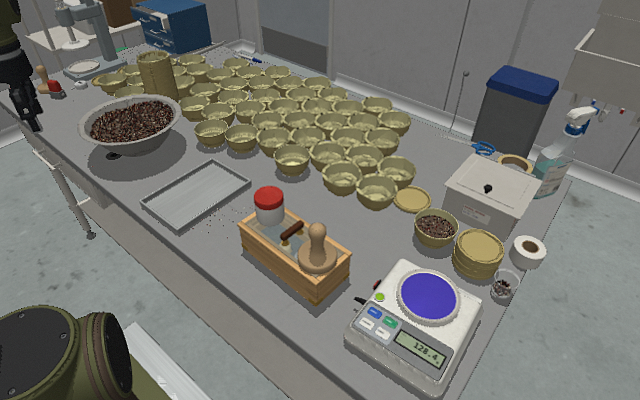

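Top view: tray at full-image (210,242), case (330,252) with the red-capped jar on its left (304,245) and the tamper on its right (358,258). The bright larger weight sits beside the tamper at about (338,255). The scale pan is at (434,239) and the grain tin at (408,170). The scene view agrees with this.

```bash
cat >> h.py <<'E'
def delta(xy,z,yaw=None):
    "rows total (cm, deg) in tool axes from commanded~measured pose; yaw = world angle of tool y axis (mod pi)"
    T=tool(); d=np.array([xy[0],xy[1],z])-T[:3,3]; a=T[:3,:3].T@d*100
    s=0
    if yaw is not None:
        ty=T[:3,1]; cur=np.arctan2(ty[1],ty[0]); s=(yaw-cur+np.pi/2)%np.pi-np.pi/2; s=-np.degrees(s)
    print("tcp",T[:3,3].round(4),"shift cm",a.round(2),"spin",round(s,1))
E
python3 - <<'E'
from h import *
p=shot("top"); f=lambda x,y,z: pix2w(p,150+x/2,130+y/2,z)
c=[f(x,y,.084) for x,y in((282,195),(450,218),(440,297),(272,272))]
print(np.round(c,3)); m=np.mean(c,0); print("lid",m)
for a,b in((0,1),(3,2),(0,3),(1,2)):
    d=c[a]-c[b]; print(np.linalg.norm(d),np.degrees(np.arctan2(d[1],d[0])))
print("pan",f(569,218,.07),"tins front",f(330,92,0.0),f(395,90,0),f(218,98,0),"table front",f(300,343,0),f(30,312,0),"tin",f(517,80,.054))
print(tool().round(3)); w=shot("wrist"); print(np.round(w["T_tool_cam"],3).tolist(),w["fx"],w["cx"],w["cy"])
delta((.46,.01),.36,np.radians(97))
E
```

```text
[[ 0.525  0.125  0.084]
 [ 0.516 -0.113  0.084]
 [ 0.405 -0.108  0.084]
 [ 0.416  0.127  0.084]]
lid [0.46525523 0.00774144 0.084     ]
0.23870530797537512 87.9044834337917
0.23521649193933275 87.35130863079384
0.10902994678759584 -0.8252090119998983
0.11127933215040961 -2.652972336474287
pan [ 0.53480148 -0.28469564  0.07      ] tins front [0.70513808 0.07689638 0.        ] [ 0.71850426 -0.02277854  0.        ] [0.67828954 0.24824968 0.        ] table front [0.32220038 0.08134138 0.        ] [0.32333157 0.48700096 0.        ] tin [ 0.73688387 -0.20076645  0.054     ]
[[-0.923  0.386  0.     0.251]
 [ 0.386  0.923 -0.     0.6  ]
 [-0.    -0.    -1.     0.25 ]
 [ 0.     0.     0.     1.   ]]
[[0.0, 0.954, 0.3, 0.077], [1.0, -0.0, -0.0, 0.0], [0.0, 0.3, -0.954, -0.123], [0.0, 0.0, 0.0, 1.0]] 355.6102313513554 319.46705924026287 199.88718494629936
tcp [0.2506 0.5997 0.2503] shift cm [-42.06 -46.34 -10.97] spin -29.7
```

```bash
python3 -m creep '[[[0,0,-3.7,-6.8],[0,0,-3.7,-6.8],[0,0,-3.6,-6.9],[-1.5,-4,0,0],[-1.5,-4,0,0]]]' -1 | tail -1
for i in 1; do python3 -m creep '[[[-1.5,-4,0,0],[-1.5,-4,0,0],[-1.5,-4,0,0],[-1.5,-4,0,0],[-1.5,-4,0,0]]]'; python3 -m creep '[[[-1.5,-4,0,0],[-1.5,-4,0,0],[-1.5,-4,0,0],[-1.5,-4,0,0],[-1.5,-4,0,0]]]'; python3 -m creep '[[[-1,-2.3,0,0],[0,0,0,0],[0,0,0,0]]]';done
python3 - <<'E'
from h import *
w=shot("wrist"); save(w,"w1.png"); print(tool().round(4).tolist())
for t in "weight_case case_lid tamper jar weight_500 weight_200".split():
    print(t,[(np.round(d["extent"]).tolist(),round(d["confidence"],2)) for d in finder.search_frame(t,w)[:2]])
E
```

```text
grip_force: 0.0
clock: 1.98
tcp_pos: [0.3426, 0.3211, 0.3605]
eef_rot: [0.0, 0.019, 1.0, 0.0]
contact_force: [1.1, 0.4, 0.3]
finger_gap: 0.998
grip_force: 0.0
clock: 2.4
tcp_pos: [0.4083, 0.1233, 0.3607]
eef_rot: [0.001, 0.019, 1.0, 0.0]
contact_force: [0.8, 0.3, -0.4]
finger_gap: 0.997
grip_force: 0.0
clock: 2.65
tcp_pos: [0.4176, 0.1007, 0.3604]
eef_rot: [-0.0, 0.021, 1.0, 0.0]
contact_force: [-0.3, -0.1, 0.7]
finger_gap: 1.002
grip_force: 0.0
[[-0.9992, 0.0393, 0.0, 0.4174], [0.0393, 0.9992, 0.0005, 0.1016], [-0.0, 0.0005, -1.0, 0.3604], [0.0, 0.0, 0.0, 1.0]]
weight_case [([155.0, 146.0, 344.0, 155.0], 0.67)]
case_lid [([138.0, 155.0, 350.0, 248.0], 0.78), ([282.0, 183.0, 344.0, 262.0], 0.59)]
tamper []
jar [([286.0, 183.0, 345.0, 262.0], 0.74)]
weight_500 []
weight_200 []
```

View pics/w1.png

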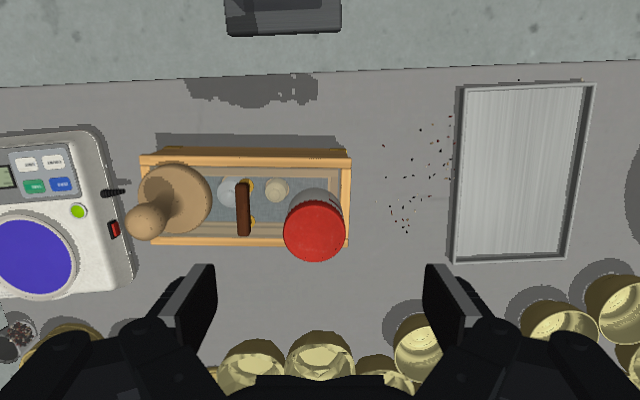

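Wrist view from 0.36 m: jar cap circle about (314,231), lid corners about (139,156) to (350,246), handle bar about (243,209), tamper knob about (147,222) and tray about (520,174).

```bash
python3 - <<'E'
from h import *
w=shot("wrist"); f=lambda x,y,z: pix2w(w,x,y,z).round(4)
print("jar",f(314.5,231,.152),f(283,231,.152),f(346,231,.152))
c=[f(*q,.084) for q in((139,156),(351,158),(349,246),(139,247))]; print(c,np.mean(c,0))
print("handle",f(243,209,.114)); print("knob",f(147,222,.084+.08)); 
t=[f(*q,.021) for q in((461,87),(597,84),(566,264),(449,264))]; print("tray",t,np.mean(t,0))
# segment jar cap red
im=w["color"].astype(int); m=((im[...,0]>120)&(im[...,1]<60)&(im[...,2]<70)); m[:,:270]=0;m[:,360:]=0
ys,xs=np.nonzero(m); (cc,r)=cv2.minEnclosingCircle(np.c_[xs,ys].astype(np.float32)); print(cc,r,f(*cc,.152))
delta(pix2w(w,*cc,.152)[:2],.23)
E
```

```text
jar [0.4771 0.0962 0.152 ] [0.476  0.0645 0.152 ] [0.4783 0.1278 0.152 ]
[array([ 0.4063, -0.1018,  0.084 ]), array([0.4174, 0.1392, 0.084 ]), array([0.5266, 0.1357, 0.084 ]), array([ 0.5189, -0.1231,  0.084 ])] [0.4673 0.0125 0.084 ]
handle [0.464  0.0176 0.114 ]
knob [ 0.4572 -0.0645  0.164 ]
tray [array([0.3449, 0.282 , 0.021 ]), array([0.3466, 0.4524, 0.021 ]), array([0.5963, 0.4562, 0.021 ]), array([0.5897, 0.285 , 0.021 ])] [0.469375 0.3689   0.021   ]
(311.5794982910156, 234.96124267578125) 30.835079193115234 [0.4813 0.0931 0.152 ]
tcp [0.4172 0.1026 0.3603] shift cm [-6.45 -0.72 13.03] spin 0
```

```bash
python3 -m creep '[[[-2.1,-0.3,2.5,0],[-2,-0.2,2.5,0],[-2,-0.2,2.5,0],[0,0,0,0],[0,0,0,0]]]'
python3 - <<'E'
from h import *
w=shot("wrist"); save(w,"w2.png"); f=lambda x,y,z: pix2w(w,x,y,z).round(4)
t=shot("top")
for n,p in(("w",w),("t",t)):
    im=p["color"].astype(int); m=((im[...,0]>110)&(im[...,1]<70)&(im[...,2]<70)).astype(np.uint8)
    k,l,s,c=cv2.connectedComponentsWithStats(m); i=[j for j in np.argsort(-s[:,4]) if j][0]; print(n,s[i],c[i],pix2w(p,*c[i],.15))
E
```

```text
clock: 3.47
tcp_pos: [0.4774, 0.0928, 0.2831]
eef_rot: [-0.003, 0.019, 1.0, -0.0]
contact_force: [-0.4, 0.2, 0.8]
finger_gap: 1.003
grip_force: 0.0
w [ 278  161   84   79 5023] [319.4829783 200.62174  ] [0.48107362 0.09314933 0.15      ]
t [290 241  22  10 124] [302.68548387 246.09677419] [0.46810839 0.08339625 0.15      ]
```

View pics/w2.png

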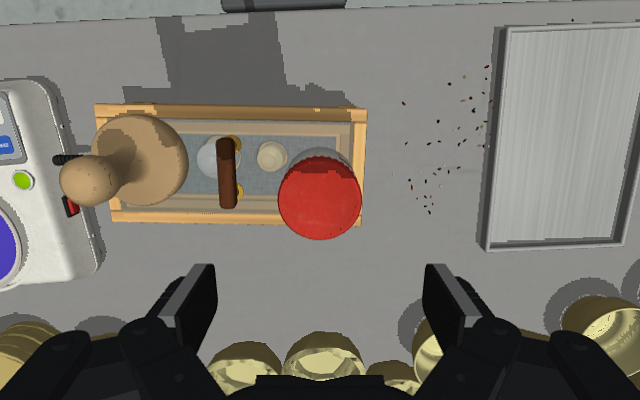

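The cap circle is centred at (319,200), which puts the jar at about (0.481, 0.093). That agrees with the earlier measurement.

```bash
python3 -m creep '[[[-0.4,0,3.7,0],[0,0,3.7,0],[0,0,3.7,0],[0,0,3.7,0],[0,0,0,0]]]'; python3 -m creep '[[[0,0,0,0],[0,0,0,0],[0,0,0,0],[0,0,0,0],[0,0,0,0]]]' 1 30;  python3 -m creep '[[[0,0,0,0],[0,0,0,0],[0,0,0,0]]]'
```

```text
clock: 3.98
tcp_pos: [0.4774, 0.0924, 0.1315]
eef_rot: [-0.005, 0.019, 1.0, -0.001]
contact_force: [-1.3, -0.3, -2.0]
finger_gap: 1.0
grip_force: 0.0
clock: 4.4
tcp_pos: [0.4843, 0.0927, 0.141]
eef_rot: [0.003, 0.019, 1.0, 0.0]
contact_force: [0.2, 1.2, 7.0]
finger_gap: 0.749
grip_force: 34.3
clock: 4.65
tcp_pos: [0.4843, 0.0927, 0.141]
eef_rot: [0.003, 0.019, 1.0, 0.0]
contact_force: [-1.8, 1.1, 7.5]
finger_gap: 0.749
grip_force: 34.3
```

```bash
python3 -m creep '[[[0,0,-1,0],[0,0,-3,0],[0,0,-3,0],[0,0,-3,0],[0,0,0,0]]]'; python3 -m creep '[[[0,0,0,0]]]'; python3 -m creep '[[[1.2,3.9,0,0],[1.2,3.9,0,0],[1.2,3.9,0,0],[1.2,3.9,0,0],[1.2,3.9,0,0]]]' ; python3 -m creep '[[[1.2,3.9,0,0],[1,4,0,0],[0,0,0,0],[0,0,0,0],[0,0,0,0]]]'
```

```text
clock: 5.07
tcp_pos: [0.4854, 0.0927, 0.2456]
eef_rot: [0.006, 0.019, 1.0, 0.001]
contact_force: [1.9, 0.0, 0.2]
finger_gap: 0.743
grip_force: 34.6
clock: 5.15
tcp_pos: [0.4833, 0.0925, 0.2403]
eef_rot: [0.003, 0.019, 1.0, 0.0]
contact_force: [-0.4, -0.5, -3.5]
finger_gap: 0.746
grip_force: 34.6
clock: 5.57
tcp_pos: [0.4277, 0.2905, 0.2351]
eef_rot: [-0.001, 0.019, 1.0, -0.001]
contact_force: [1.0, -0.6, -2.1]
finger_gap: 0.748
grip_force: 34.6
clock: 5.98
tcp_pos: [0.4096, 0.3688, 0.2352]
eef_rot: [-0.001, 0.019, 1.0, -0.001]
contact_force: [0.6, -0.8, -1.9]
finger_gap: 0.75
grip_force: 35.0
```

```bash
python3 -m creep '[[[0,0,4,0],[0,0,4,0],[0,0,4,0],[0,0,3.5,0],[0,0,0,0]]]'; python3 -m creep '[[[0,0,0,0],[0,0,0.5,0],[0,0,0,0]]]'; python3 -m creep '[[[0,0,0.4,0],[0,0,0,0]]]';python3 -m creep '[[[0,0,0.3,0],[0,0,0,0]]]'
```

```text
clock: 6.4
tcp_pos: [0.4055, 0.3636, 0.0731]
eef_rot: [-0.007, 0.02, 1.0, -0.005]
contact_force: [-1.2, -1.4, -4.0]
finger_gap: 0.747
grip_force: 35.1
clock: 6.65
tcp_pos: [0.4123, 0.37, 0.0799]
eef_rot: [0.002, 0.019, 1.0, 0.001]
contact_force: [-0.4, -0.8, -2.7]
finger_gap: 0.746
grip_force: 35.1
clock: 6.82
tcp_pos: [0.4115, 0.3699, 0.0749]
eef_rot: [0.001, 0.019, 1.0, 0.001]
contact_force: [-1.1, -0.3, -1.4]
finger_gap: 0.744
grip_force: 35.1
clock: 6.98
tcp_pos: [0.4106, 0.3694, 0.0706]
eef_rot: [0.0, 0.019, 1.0, 0.0]
contact_force: [-0.5, -0.4, -1.7]
finger_gap: 0.744
grip_force: 35.1
```

```bash
for i in 1; do python3 -m creep '[[[0,0,0.3,0],[0,0,0,0],[0,0,0,0]]]'; python3 -m creep '[[[0,0,0.2,0],[0,0,0,0],[0,0,0,0]]]'; python3 -m creep '[[[0,0,0.2,0],[0,0,0,0],[0,0,0,0]]]'; done | egrep "tcp|contact"
```

```text
tcp_pos: [0.4103, 0.3692, 0.067]
contact_force: [0.0, 0.1, -2.1]
tcp_pos: [0.4104, 0.3692, 0.0651]
contact_force: [-0.5, 0.8, -3.1]
tcp_pos: [0.4105, 0.3693, 0.0632]
contact_force: [0.2, 1.1, -2.0]
```

```bash
for i in 1; do python3 -m creep '[[[0,0,0.2,0],[0,0,0,0],[0,0,0,0]]]'; python3 -m creep '[[[0,0,0.2,0],[0,0,0,0],[0,0,0,0]]]'; done | egrep "tcp|contact"
```

```text
tcp_pos: [0.4107, 0.3696, 0.0631]
contact_force: [-4.8, -2.6, 8.7]
tcp_pos: [0.4109, 0.3696, 0.063]
contact_force: [-9.3, -6.8, 19.2]
```

```bash
for i in 1; do python3 -m creep '[[[0,0,-0.3,0],[0,0,0,0],[0,0,0,0]]]';  python3 -m creep '[[[0,0,0,0],[0,0,0,0],[0,0,0,0],[0,0,0,0],[0,0,0,0]]]' -1; done; python3 - <<'E'
from h import *
print(tool()[:3,3]); delta((.455,-.066),.3)
E
```

```text
clock: 8.48
tcp_pos: [0.4109, 0.3697, 0.063]
eef_rot: [0.0, 0.019, 1.0, 0.0]
contact_force: [-2.0, -0.0, 3.7]
finger_gap: 0.748
grip_force: 35.8
clock: 8.9
tcp_pos: [0.4105, 0.3692, 0.062]
eef_rot: [-0.0, 0.019, 1.0, -0.0]
contact_force: [0.3, 0.1, 0.3]
finger_gap: 1.001
grip_force: 0.0
[0.41050816 0.36921248 0.06204983]
tcp [0.4105 0.3692 0.062 ] shift cm [ -6.1  -43.33 -23.78] spin 0
```

```bash
for i in 1; do python3 -m creep '[[[0,0,-2,0],[0,0,-4,0],[0,0,-4,0],[0,0,-4,0],[0,0,-4,0]]]'; python3 -m creep '[[[0,0,-4,0],[-0.5,-3,-1.8,0],[-0.5,-4,0,0],[-0.5,-4,0,0],[-0.5,-4,0,0]]]'; python3 -m creep '[[[-0.5,-4,0,0],[-0.5,-4,0,0],[-0.5,-4,0,0],[-0.5,-4,0,0],[-0.5,-4,0,0]]]';  python3 -m creep '[[[-0.8,-4,0,0],[-0.8,-4.1,0,0],[0,-0.2,0,0],[0,0,0,0],[0,0,0,0]]]';done|egrep "tcp|contact"
python3 - <<'E'
from h import *
w=shot("wrist"); save(w,"w3.png"); print(tool()[:3,3])
for t in "case_lid tamper".split():
    print(t,[(np.round(d["extent"]).tolist(),round(d["confidence"],2)) for d in finder.search_frame(t,w)[:2]])
E
```

```text
tcp_pos: [0.4102, 0.369, 0.2439]
contact_force: [0.6, 0.1, -0.7]
tcp_pos: [0.4247, 0.2175, 0.301]
contact_force: [1.4, -0.0, -1.1]
tcp_pos: [0.4418, 0.016, 0.3005]
contact_force: [1.2, -0.0, 0.3]
tcp_pos: [0.4549, -0.0656, 0.3001]
contact_force: [0.1, 0.7, 0.2]
[ 0.45492175 -0.0649426   0.30014115]
case_lid [([273.0, 122.0, 534.0, 236.0], 0.74)]
tamper [([277.0, 127.0, 363.0, 219.0], 0.79)]
```

View pics/w3.png

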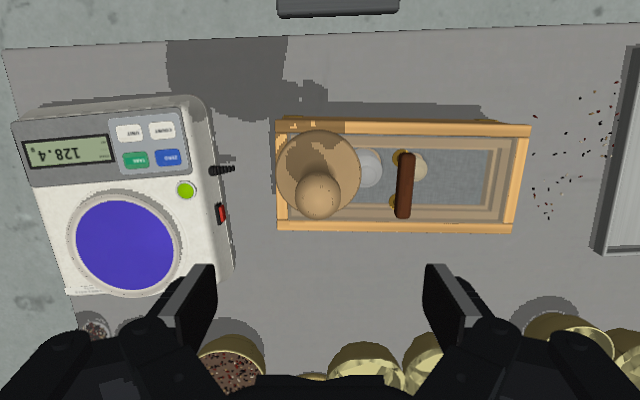

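Knob centre about (318,196), foot circle about (318,173), lid corners (276,118), (531,125), (513,234) and (277,232), handle bar about (404,185), and blue pan disc about (125,245).

```bash
python3 - <<'E'
from h import *
w=shot("wrist"); f=lambda x,y,z: pix2w(w,x,y,z).round(4)
print("knob",f(318,196,.162),"foot",f(318,172.5,.112),f(276,172,.112),f(360,172,.112))
c=[f(*q,.084) for q in((276,121),(531,127),(513,233),(277,231))]; print(c,np.mean(c,0))
print("handle",f(404,184,.124),f(404,154,.124),f(404,217,.124))
im=w["color"].astype(int); m=((im[...,2]>120)&(im[...,0]<100)&(im[...,1]<80)).astype(np.uint8)
k,l,s,cc=cv2.connectedComponentsWithStats(m); i=[j for j in np.argsort(-s[:,4]) if j][0]; print("pan",s[i],cc[i],f(*cc[i],.067))
delta(f(318,196,.162)[:2],.2)
E
```

```text
knob [ 0.4572 -0.065   0.162 ] foot [ 0.4503 -0.0649  0.112 ] [ 0.4485 -0.1025  0.112 ] [ 0.4512 -0.0273  0.112 ]
[array([ 0.4061, -0.1028,  0.084 ]), array([0.4198, 0.1375, 0.084 ]), array([0.5279, 0.1341, 0.084 ]), array([ 0.5169, -0.1097,  0.084 ])] [0.467675 0.014775 0.084   ]
handle [0.4605 0.0097 0.124 ] [0.4341 0.0088 0.124 ] [0.4911 0.0108 0.124 ]
pan [  75  200   97   89 6644] [122.80839856 244.00391331] [ 0.5334 -0.2827  0.067 ]
tcp [ 0.455  -0.0643  0.3003] shift cm [-0.22 -0.06 10.03] spin 0
```

```bash
for i in 1; do python3 -m creep '[[[-0.1,0,3.7,0],[0,0,3.7,0],[0,0,3.7,0],[0,0,3.5,0],[0,0,0,0]]]'; python3 -m creep '[[[0,0,0,0],[0,0,0,0]]]';  python3 -m creep '[[[0,0,0,0],[0,0,0,0],[0,0,0,0],[0,0,0,0],[0,0,0,0]]]' 1 25;  python3 -m creep '[[[0,0,0,0],[0,0,0,0],[0,0,0,0]]]'; done
```

```text
clock: 11.18
tcp_pos: [0.451, -0.0632, 0.1465]
eef_rot: [-0.007, 0.018, 1.0, 0.002]
contact_force: [-1.7, 0.4, -1.2]
finger_gap: 0.996
grip_force: 0.0
clock: 11.35
tcp_pos: [0.4573, -0.0653, 0.1566]
eef_rot: [0.001, 0.018, 1.0, -0.0]
contact_force: [-0.2, -0.3, 0.6]
finger_gap: 1.001
grip_force: 0.0
clock: 11.77
tcp_pos: [0.4566, -0.066, 0.1555]
eef_rot: [0.001, 0.019, 1.0, -0.0]
contact_force: [-0.1, -0.3, 3.4]
finger_gap: 0.378
grip_force: 24.5
clock: 12.02
tcp_pos: [0.4568, -0.066, 0.1554]
eef_rot: [0.001, 0.019, 1.0, -0.0]
contact_force: [0.2, -1.5, 4.6]
finger_gap: 0.376
grip_force: 24.4
```

```bash
for i in 1; do python3 -m creep '[[[0,0,-1,0],[0,0,-2,0],[0,0,-3,0],[0,0,-2,0],[0,0,0,0]]]'; python3 -m creep '[[[-0.3,2,0,0],[-0.6,4,0,0],[-0.6,4,0,0],[-0.6,4,0,0],[-0.6,4,0,0]]]';  python3 -m creep '[[[-0.6,4,0,0],[-0.6,4,0,0],[-0.6,4,0,0],[-0.6,4,0,0],[-0.6,4,0,0]]]';  python3 -m creep '[[[-0.6,4,0,0],[-0.5,1.8,0,0],[0,0,0,0],[0,0,0,0],[0,0,0,0]]]';python3 -m creep '[[[0,0,3,0],[0,0,4,0],[0,0,4,0],[0,0,3.3,0],[0,0,0,0]]]';python3 -m creep '[[[0,0,0,0],[0,0,0,0]]]'; done
python3 - <<'E'
from h import *
p=shot("scene"); im=p["color"][140:260,120:300]; cv2.imwrite("pics/s4.png",cv2.resize(im[:,:,::-1],None,fx=3,fy=3))
E
```

```text
clock: 12.43
tcp_pos: [0.458, -0.066, 0.2393]
eef_rot: [0.004, 0.019, 1.0, -0.001]
contact_force: [0.2, 0.1, -0.7]
finger_gap: 0.373
grip_force: 25.2
clock: 12.85
tcp_pos: [0.4888, 0.1149, 0.2326]
eef_rot: [-0.001, 0.019, 1.0, -0.0]
contact_force: [1.4, -0.4, -1.4]
finger_gap: 0.377
grip_force: 25.3
clock: 13.27
tcp_pos: [0.5264, 0.3138, 0.2321]
eef_rot: [-0.002, 0.019, 1.0, -0.001]
contact_force: [2.0, 0.5, -1.2]
finger_gap: 0.38
grip_force: 25.3
clock: 13.68
tcp_pos: [0.5399, 0.3686, 0.2326]
eef_rot: [-0.001, 0.019, 1.0, -0.001]
contact_force: [-0.1, -0.2, -1.0]
finger_gap: 0.373
grip_force: 25.9
clock: 14.1
tcp_pos: [0.5351, 0.3647, 0.0819]
eef_rot: [-0.007, 0.02, 1.0, -0.004]
contact_force: [-0.9, -0.9, -3.4]
finger_gap: 0.374
grip_force: 25.9
clock: 14.27
tcp_pos: [0.5419, 0.3693, 0.0937]
eef_rot: [0.001, 0.02, 1.0, 0.001]
contact_force: [-0.2, 0.5, -0.8]
finger_gap: 0.373
grip_force: 25.9
```

View pics/s4.png

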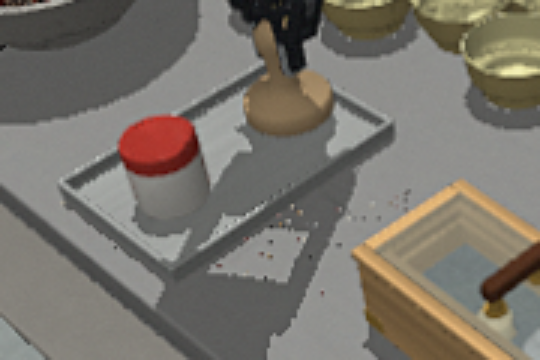

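Jar upright on the tray at crop (165,165); tamper held upright over the far end of the tray at crop (288,100).

```bash
for i in 1; do python3 -m creep '[[[0,0,0.6,0],[0,0,0.5,0],[0,0,0,0],[0,0,0,0]]]'; python3 -m creep '[[[0,0,0.2,0],[0,0,0,0],[0,0,0,0]]]'; python3 -m creep '[[[0,0,0.1,0],[0,0,0,0],[0,0,0,0]]]'; python3 -m creep '[[[0,0,0.1,0],[0,0,0,0],[0,0,0,0]]]';python3 -m creep '[[[0,0,0.1,0],[0,0,0,0],[0,0,0,0]]]'; done | egrep "tcp|contact"
```

```text
tcp_pos: [0.5405, 0.3695, 0.0805]
contact_force: [-0.2, 0.7, -1.8]
tcp_pos: [0.5406, 0.3695, 0.0782]
contact_force: [-0.0, -0.1, -1.3]
tcp_pos: [0.5408, 0.3696, 0.0776]
contact_force: [-0.2, -0.9, -0.7]
tcp_pos: [0.5412, 0.3696, 0.0775]
contact_force: [-0.7, -2.2, 4.8]
tcp_pos: [0.5416, 0.3696, 0.0775]
contact_force: [-3.2, -4.1, 9.6]
```

```bash
for i in 1; do python3 -m creep '[[[0,0,-0.1,0],[0,0,0,0],[0,0,0,0]]]';  python3 -m creep '[[[0,0,0,0],[0,0,0,0],[0,0,0,0],[0,0,0,0],[0,0,0,0]]]' -1;python3 -m creep '[[[0,0,-3,0],[0,0,-4,0],[0,0,-4,0],[0,0,-4,0],[0,0,-4,0]]]';python3 -m creep '[[[0.7,-3.7,0,0],[0.7,-4,0,0],[0.7,-4,0,0],[0.7,-4,0,0],[0.7,-4,0,0]]]';python3 -m creep '[[[0.7,-4,0,0],[0.7,-4,0,0],[0.7,-4,0,0],[0.7,-4,0,0],[0.2,-0.5,0,0]]]';python3 -m creep '[[[0,0,0,0],[0,0,0,0]]]'; done | egrep "tcp|contact|gap"
python3 - <<'E'
from h import *
w=shot("wrist"); save(w,"w5.png"); print(tool()[:3,3])
s=shot("scene"); save(s,"s5.png")
E
```

```text
tcp_pos: [0.5412, 0.3696, 0.0775]
contact_force: [-0.5, -1.6, 7.0]
finger_gap: 0.37
tcp_pos: [0.5404, 0.3694, 0.0758]
contact_force: [-0.9, 1.0, 0.2]
finger_gap: 0.997
tcp_pos: [0.5402, 0.3694, 0.2679]
contact_force: [0.8, 0.5, -0.6]
finger_gap: 1.001
tcp_pos: [0.4973, 0.1725, 0.2662]
contact_force: [0.5, -1.3, 0.1]
finger_gap: 1.001
tcp_pos: [0.4608, 0.0057, 0.2663]
contact_force: [0.3, -0.3, -0.2]
finger_gap: 1.0
tcp_pos: [0.4619, 0.0102, 0.2663]
contact_force: [0.5, 0.1, 0.5]
finger_gap: 1.0
[0.46209256 0.01088229 0.26633989]
```

View pics/w5.png

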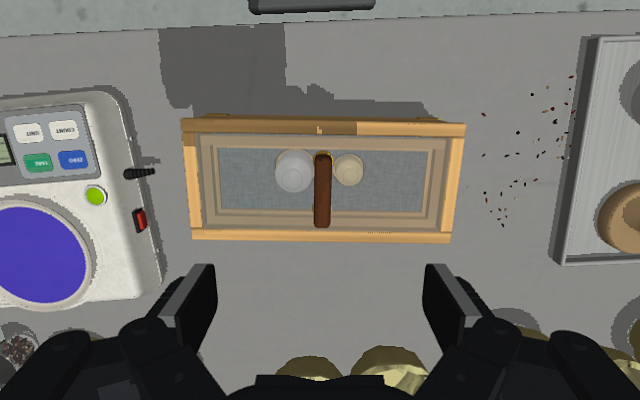

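Handle bar centred at (322,191) and well aligned with the fingers. The 500 g weight shows at (294,171) and the 200 g at (348,170).

```bash
python3 - <<'E'
from h import *
w=shot("wrist"); f=lambda x,y,z: pix2w(w,x,y,z).round(4)
print("handle",f(322.3,191,.114),f(323,154,.114),f(321.5,228,.114))
c=[f(*q,.084) for q in((182,120),(466,125),(451,242),(193,240))]; print(c,np.mean(c,0))
delta(f(322.3,191,.114)[:2],.108)
p=shot("top"); print("tray",[(np.round(d["extent"]).tolist(),round(d["confidence"],2)) for t in("tamper","jar") for d in finder.search_frame(t,p)[:1]])
E
```

```text
handle [0.4645 0.014  0.114 ] [0.4345 0.0156 0.114 ] [0.4965 0.0123 0.114 ]
[array([ 0.4066, -0.1021,  0.084 ]), array([0.4194, 0.1376, 0.084 ]), array([0.5272, 0.1329, 0.084 ]), array([ 0.5164, -0.1085,  0.084 ])] [0.4674   0.014975 0.084   ]
tcp [0.4622 0.0114 0.2663] shift cm [-0.23  0.26 15.83] spin 0
tray [([201.0, 202.0, 229.0, 231.0], 0.9), ([192.0, 253.0, 222.0, 275.0], 0.68)]
```

```bash
for i in 1; do python3 -m creep '[[[-0.3,0.2,4,0],[0,0,4,0],[0,0,4,0],[0,0,1.5,0],[0,0,0,0]]]' -1;  python3 -m creep '[[[0,0,1,0],[0,0,0.8,0],[0,0,0.5,0],[0,0,0,0],[0,0,0,0]]]';python3 -m creep '[[[0,0,0,0],[0,0,0,0],[0,0,0,0],[0,0,0,0],[0,0,0,0]]]' 1 50;python3 -m creep '[[[0,0,0,0],[0,0,0,0],[0,0,0,0],[0,0,0,0],[0,0,0,0]]]'; done | egrep "tcp|contact|gap|grip"
```

```text
tcp_pos: [0.4613, 0.0131, 0.1259]
contact_force: [-0.1, -0.8, -0.5]
finger_gap: 1.002
grip_force: 0.0
tcp_pos: [0.4655, 0.0121, 0.109]
contact_force: [-0.5, -0.3, 0.6]
finger_gap: 1.0
grip_force: 0.0
tcp_pos: [0.4651, 0.0121, 0.1086]
contact_force: [0.6, -0.3, -0.0]
finger_gap: 0.302
grip_force: 0.0
tcp_pos: [0.4652, 0.0121, 0.1086]
contact_force: [-0.1, -0.3, 1.9]
finger_gap: 0.153
grip_force: 50.1
```

```bash
for i in 1; do python3 -m creep '[[[0,0,-1,0],[0,0,-2,0],[0,0,-3,0],[0,0,-2,0],[0,0,0,0]]]';  python3 -m creep '[[[-2.7,0,0,0],[-4,0,0,0],[-4,0,0,0],[-4,0,0,0],[0,0,0,0]]]'; python3 -m creep '[[[0,0,0,0],[0,0,0,0]]]';python3 -m creep '[[[0,0,3,0],[0,0,4,0],[0,0,4,0],[0,0,2,0],[0,0,0,0]]]';python3 -m creep '[[[0,0,0,0],[0,0,0,0],[0,0,0,0]]]'; done | egrep "tcp|contact|gap|grip|rot"
python3 - <<'E'
from h import *
s=shot("scene");  cv2.imwrite("pics/s6.png",cv2.resize(s["color"][140:330,180:500,::-1],None,fx=2.4,fy=2.4))
E
```

```text
tcp_pos: [0.4675, 0.0119, 0.1934]
eef_rot: [0.004, 0.019, 1.0, -0.0]
contact_force: [0.9, 0.4, -2.2]
finger_gap: 0.155
grip_force: 49.6
tcp_pos: [0.616, 0.006, 0.1838]
eef_rot: [-0.001, 0.019, 1.0, 0.0]
contact_force: [-0.8, -0.3, -2.7]
finger_gap: 0.154
grip_force: 49.5
tcp_pos: [0.6106, 0.0066, 0.1858]
eef_rot: [-0.002, 0.019, 1.0, 0.0]
contact_force: [-0.4, -0.1, -3.2]
finger_gap: 0.15
grip_force: 49.5
tcp_pos: [0.6054, 0.007, 0.0517]
eef_rot: [-0.006, 0.019, 1.0, 0.0]
contact_force: [-0.9, 0.2, -3.8]
finger_gap: 0.153
grip_force: 49.3
tcp_pos: [0.6138, 0.0064, 0.0618]
eef_rot: [0.003, 0.019, 1.0, -0.0]
contact_force: [0.6, 0.1, -2.2]
finger_gap: 0.151
grip_force: 49.4
```

View pics/s6.png

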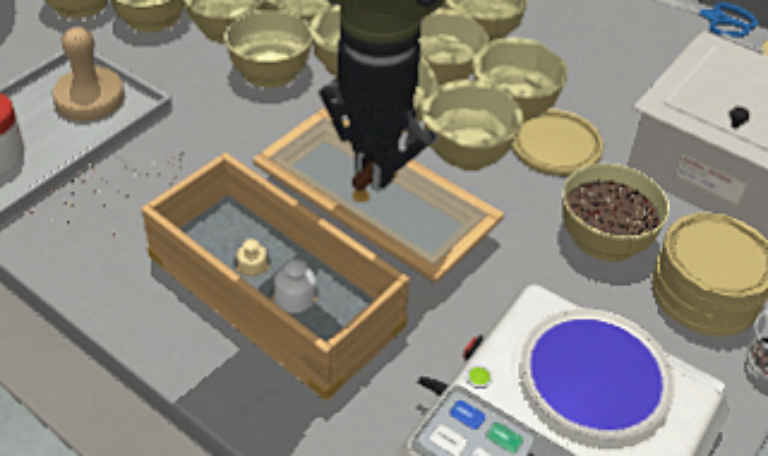

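Lid level above the bench behind the case, clear of the bowls. The open case shows the brass 200 g weight at (252,257) and the steel 500 g weight at (295,285).

```bash
for i in 1; do python3 -m creep '[[[0,0,0.7,0],[0,0,0.6,0],[0,0,0,0],[0,0,0,0],[0,0,0,0]]]';  python3 -m creep '[[[0,0,0.2,0],[0,0,0,0],[0,0,0,0]]]'; python3 -m creep '[[[0,0,0.2,0],[0,0,0,0],[0,0,0,0]]]';  done | egrep "tcp|contact"
```

```text
tcp_pos: [0.6117, 0.0065, 0.045]
contact_force: [-0.2, -0.4, -2.8]
tcp_pos: [0.6118, 0.0065, 0.0432]
contact_force: [0.2, -0.1, -3.0]
tcp_pos: [0.6123, 0.0065, 0.0426]
contact_force: [-2.5, 0.3, 6.2]
```

```bash
for i in 1; do python3 -m creep '[[[0,0,-0.1,0],[0,0,0,0],[0,0,0,0]]]';  python3 -m creep '[[[0,0,0,0],[0,0,0,0],[0,0,0,0],[0,0,0,0]]]' -0.3; python3 -m creep '[[[0,0,-2,0],[0,0,-3,0],[0,0,-4,0],[0,0,-4,0],[0,0,-3,0]]]';python3 -m creep '[[[3.7,-0.6,0,0],[3.7,-0.6,0,0],[3.7,-0.6,0,0],[3.6,-0.6,0,0],[0,0,0,0]]]' 0.1;python3 -m creep '[[[0,0,0,0],[0,0,0,0]]]';  done | egrep "tcp|contact|gap"
python3 - <<'E'
from h import *
w=shot("wrist"); save(w,"w7.png"); print(tool()[:3,3])
for t in "weight_500 weight_200 weight_case case_lid".split():
    print(t,[(np.round(d["extent"]).tolist(),round(d["confidence"],2)) for d in finder.search_frame(t,w)[:2]])
E
```

```text
tcp_pos: [0.6123, 0.0065, 0.0426]
contact_force: [0.1, -0.2, 1.8]
finger_gap: 0.157
tcp_pos: [0.6119, 0.0065, 0.0422]
contact_force: [0.5, 0.5, 0.7]
finger_gap: 0.65
tcp_pos: [0.6127, 0.0065, 0.206]
contact_force: [0.9, 1.0, 0.3]
finger_gap: 0.653
tcp_pos: [0.4581, -0.0118, 0.2]
contact_force: [0.3, -0.1, -0.5]
finger_gap: 0.443
tcp_pos: [0.4646, -0.012, 0.203]
contact_force: [0.7, -0.0, 0.1]
finger_gap: 0.451
[ 0.4650805  -0.01195493  0.20308642]
weight_500 [([364.0, 161.0, 398.0, 203.0], 0.94), ([294.0, 156.0, 335.0, 210.0], 0.77)]
weight_200 [([364.0, 161.0, 398.0, 203.0], 0.94), ([294.0, 156.0, 335.0, 210.0], 0.77)]
weight_case [([187.0, 113.0, 522.0, 262.0], 0.68)]
case_lid [([218.0, 267.0, 468.0, 368.0], 0.82)]
```

View pics/w7.png

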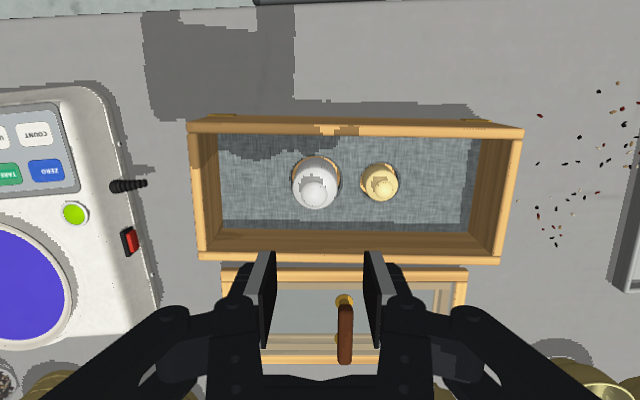

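The 500 g weight's knob top is at about (315,190), the 200 g knob at (381,185), and the lid lies flat behind the case.

```bash
python3 - <<'E'
from h import *
w=shot("wrist"); f=lambda x,y,z: pix2w(w,x,y,z).round(4)
print("500",f(315,190,.06),"200",f(381,184,.048))
im=w["color"].astype(int); m=((im[...,2]>120)&(im[...,0]<100)&(im[...,1]<80)).astype(np.uint8)
c=[f(*q,.074) for q in((188,127),(522,130),(500,261),(196,259))]; print(c,np.mean(c,0))
delta(f(315,190,.06)[:2],.056)
E
```

```text
500 [ 0.4636 -0.0147  0.06  ] 200 [0.4639 0.0385 0.048 ]
[array([ 0.4106, -0.1012,  0.074 ]), array([0.4212, 0.1326, 0.074 ]), array([0.523 , 0.1288, 0.074 ]), array([ 0.5123, -0.11  ,  0.074 ])] [0.466775 0.01255  0.074   ]
tcp [ 0.4649 -0.0119  0.2024] shift cm [ 0.11 -0.29 14.64] spin 0
```

```bash
for i in 1; do python3 -m creep '[[[0.1,-0.3,3,0],[0,0,3.5,0],[0,0,3.5,0],[0,0,1.5,0],[0,0,0,0]]]';  python3 -m creep '[[[0,0,1,0],[0,0,0.8,0],[0,0,0.5,0],[0,0,0,0],[0,0,0,0]]]';  python3 -m creep '[[[0,0,0,0],[0,0,0,0],[0,0,0,0],[0,0,0,0],[0,0,0,0]]]' 1 40;python3 -m creep '[[[0,0,0,0],[0,0,0,0],[0,0,0,0]]]' ;  done | egrep "tcp|contact|gap|grip"
```

```text
tcp_pos: [0.4597, -0.0143, 0.0825]
contact_force: [-0.3, 0.9, 0.2]
finger_gap: 0.451
grip_force: 0.0
tcp_pos: [0.4634, -0.0149, 0.0649]
contact_force: [0.4, -0.2, -0.6]
finger_gap: 0.454
grip_force: 0.0
tcp_pos: [0.4638, -0.0153, 0.0654]
contact_force: [-1.4, -4.5, 5.0]
finger_gap: 0.203
grip_force: 39.6
tcp_pos: [0.4638, -0.0153, 0.0654]
contact_force: [-0.2, -2.5, 5.3]
finger_gap: 0.201
grip_force: 39.6
```

```bash
for i in 1; do python3 -m creep '[[[0,0,0,0]]]' - 70;  python3 -m creep '[[[0,0,-0.5,0],[0,0,-0.8,0],[0,0,-1,0],[0,0,0,0],[0,0,0,0]]]';   done | egrep "tcp|contact|gap|grip|rot"; python3 - <<'E'
from h import *
w=shot("wrist"); cv2.imwrite("pics/w8.png",w["color"][100:320,180:540,::-1])
E
```

```text
tcp_pos: [0.4639, -0.0153, 0.0656]
eef_rot: [0.001, 0.019, 1.0, -0.0]
contact_force: [-1.6, -2.9, 6.8]
finger_gap: 0.186
grip_force: 68.5
tcp_pos: [0.4633, -0.0147, 0.0879]
eef_rot: [0.001, 0.019, 1.0, 0.0]
contact_force: [-0.5, -0.4, -4.4]
finger_gap: 0.183
grip_force: 68.5
```

View pics/w8.png

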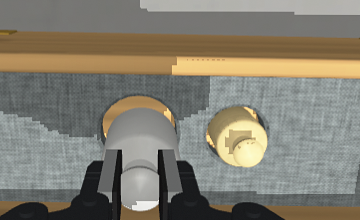

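The weight hangs upright in the fingers out of its well, at crop (140,150). The 200 g weight is undisturbed in its well.

```bash
for i in 1; do python3 -m creep '[[[0,0,-2,0],[0,0,-4,0],[0,0,-3,0],[0,0,-1.5,0],[0,0,0,0]]]';  python3 -m creep '[[[-0.6,-2,0,0],[-1.2,-4,0,0],[-1.2,-4,0,0],[-1.2,-4,0,0],[-1.2,-4,0,0]]]';python3 -m creep '[[[-1.2,-4,0,0],[-1,-3,0,0],[-0.5,-1.6,0,0],[0,0,0,0],[0,0,0,0]]]';python3 -m creep '[[[0,0,0,0],[0,0,0,0]]]';   done | egrep "tcp|contact|gap"; python3 - <<'E'
from h import *
w=shot("wrist"); save(w,"w9.png"); print(tool()[:3,3])
im=w["color"].astype(int); m=((im[...,2]>100)&(im[...,0]<100)&(im[...,1]<80)).astype(np.uint8)
k,l,s,cc=cv2.connectedComponentsWithStats(m); i=[j for j in np.argsort(-s[:,4]) if j][0]; print("blue",s[i],cc[i])
print([(np.round(d["extent"]).tolist(),round(d["confidence"],2)) for d in finder.search_frame("scale_pan",w)[:2]])
t=shot("top"); print([(np.round(d["extent"]).tolist(),round(d["confidence"],2)) for d in finder.search_frame("scale_pan",t)[:2]])
E
```

```text
tcp_pos: [0.4654, -0.0151, 0.1969]
contact_force: [1.1, 0.4, -4.9]
finger_gap: 0.186
tcp_pos: [0.5089, -0.1975, 0.1894]
contact_force: [0.9, 1.0, -5.0]
finger_gap: 0.182
tcp_pos: [0.5325, -0.2834, 0.1892]
contact_force: [-0.3, 1.0, -5.0]
finger_gap: 0.185
tcp_pos: [0.533, -0.2819, 0.1908]
contact_force: [-0.3, -0.3, -4.7]
finger_gap: 0.182
[ 0.53324625 -0.28192817  0.1913565 ]
blue [  244   129   146   130 12375] [315.37810101 185.73381818]
[([227.0, 115.0, 402.0, 262.0], 0.81)]
[([413.0, 219.0, 441.0, 253.0], 0.9)]
```

View pics/w9.png

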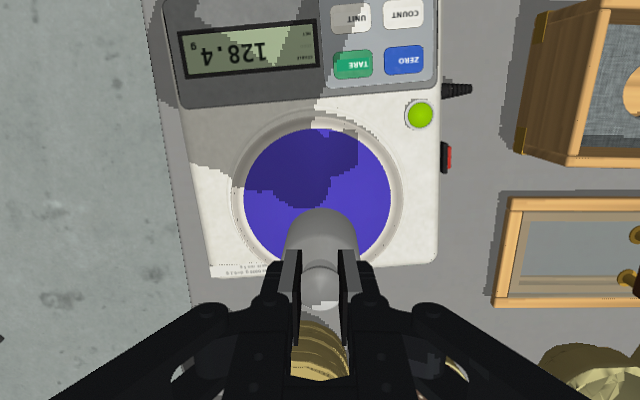

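Pan in view: outer rim columns 232–403, blue disc columns 244–391 with its top at row 128, lower edge hidden by the held weight. I'll fit a circle to the visible blue edge.

```bash
python3 - <<'E'
from h import *
from scipy.optimize import least_squares
w=shot("wrist"); im=w["color"].astype(int); m=((im[...,2]>im[...,0]+50)&(im[...,2]>im[...,1]+50)).astype(np.uint8); m[:100]=0
k,l,s,cc=cv2.connectedComponentsWithStats(m); i=[j for j in np.argsort(-s[:,4]) if j][0]; print(s[i])
pts=[]
for y in range(132,236,4):
    xs=np.nonzero(l[y]==i)[0]; 
    if len(xs): pts+= [(xs[0]-.5,y),(xs[-1]+.5,y)]
for z in (.067,.071):
    P=np.array([pix2w(w,*q,z)[:2] for q in pts])
    r=least_squares(lambda a:np.hypot(P[:,0]-a[0],P[:,1]-a[1])-a[2],[.533,-.283,.05],loss="soft_l1",f_scale=.001); print(z,r.x.round(4),np.abs(r.fun).mean())
    delta(r.x[:2],.14)
E
```

```text
[  245   127   146   130 12520]
0.067 [ 0.5355 -0.2833  0.0535] 0.00013728820193089145
tcp [ 0.5337 -0.2826  0.1925] shift cm [-0.18 -0.07  5.25] spin 0
0.071 [ 0.5343 -0.2833  0.0527] 0.00013507980947703938
tcp [ 0.5337 -0.2826  0.1925] shift cm [-0.05 -0.06  5.25] spin 0
```

```bash
for i in 1; do python3 -m creep '[[[-0.1,-0.1,1.5,0],[0,0,2,0],[0,0,1.5,0],[0,0,1,0],[0,0,0.5,0]]]';  python3 -m creep '[[[0,0,0,0],[0,0,0,0],[0,0,0,0]]]';python3 -m creep '[[[0,0,0.2,0],[0,0,0,0],[0,0,0,0]]]';python3 -m creep '[[[0,0,0.2,0],[0,0,0,0],[0,0,0,0]]]';   done | egrep "tcp|contact|rot"
```

```text
tcp_pos: [0.5338, -0.2835, 0.1255]
eef_rot: [-0.001, 0.019, 1.0, 0.001]
contact_force: [-0.2, 0.8, -4.8]
tcp_pos: [0.5355, -0.2848, 0.1288]
eef_rot: [0.001, 0.019, 1.0, -0.001]
contact_force: [-0.5, 0.1, -4.7]
tcp_pos: [0.5348, -0.2844, 0.1258]
eef_rot: [0.0, 0.019, 1.0, -0.0]
contact_force: [0.2, 0.3, -5.0]
tcp_pos: [0.5345, -0.2842, 0.1231]
eef_rot: [-0.0, 0.019, 1.0, 0.0]
contact_force: [-0.5, -0.7, -5.2]
```

```bash
for i in 1; do python3 -m creep '[[[0,0,0.1,0],[0,0,0,0],[0,0,0,0]]]';python3 -m creep '[[[0,0,0.1,0],[0,0,0,0],[0,0,0,0]]]';   done | egrep "tcp|contact|rot"
```

```text
tcp_pos: [0.5349, -0.2844, 0.1227]
eef_rot: [0.0, 0.019, 1.0, -0.0]
contact_force: [0.4, 0.5, -4.0]
tcp_pos: [0.5352, -0.2845, 0.1227]
eef_rot: [0.001, 0.019, 1.0, -0.0]
contact_force: [-2.0, 2.0, 3.9]
```

```bash
for i in 1; do python3 -m creep '[[[0,0,-0.1,0],[0,0,0,0]]]'; python3 -m creep '[[[0,0,0,0],[0,0,0,0],[0,0,0,0],[0,0,0,0],[0,0,0,0]]]' 0.1;python3 -m creep '[[[0,0,-1,0],[0,0,-2,0],[0,0,-3,0],[0,0,-3,0],[0,0,0,0]]]';   python3 -m creep '[[[0,0,0,0],[0,0,0,0]]]'; done | egrep "tcp|contact|gap"; python3 - <<'E'
from h import *
s=shot("scene");  
for t in ["weight_500","scale_pan"]: print([(np.round(d["extent"]).tolist(),round(d["confidence"],2)) for d in finder.search_frame(t,s)[:2]])
w=shot("wrist"); v=np.vstack([cv2.resize(s["color"][190:340,370:490],None,fx=2,fy=2)[:,:240],]); a=w["color"][60:360,200:440]
cv2.imwrite("pics/x10.png",np.hstack([v[:300],a])[:,:,::-1]); delta((.6118,.0065),.0422)
E
```

```text
tcp_pos: [0.535, -0.2845, 0.1227]
contact_force: [-0.2, 0.8, 1.0]
finger_gap: 0.181
tcp_pos: [0.5347, -0.2844, 0.1223]
contact_force: [-0.3, -0.2, 0.6]
finger_gap: 0.452
tcp_pos: [0.5378, -0.2863, 0.2212]
contact_force: [0.4, -1.1, 2.2]
finger_gap: 0.449
tcp_pos: [0.5346, -0.2843, 0.2128]
contact_force: [-0.6, 0.3, -0.5]
finger_gap: 0.447
[([416.0, 274.0, 441.0, 302.0], 0.58), ([279.0, 241.0, 290.0, 254.0], 0.5)]
[([398.0, 270.0, 462.0, 325.0], 0.59)]
tcp [ 0.534  -0.2839  0.2107] shift cm [-6.72 29.29 16.87] spin 0
```

View pics/x10.png

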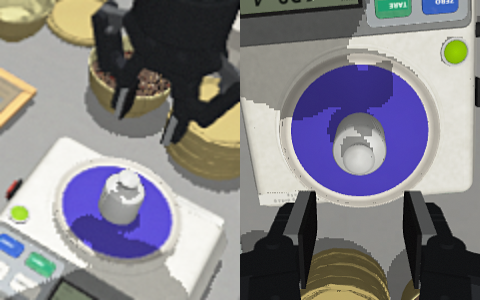

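The weight stands upright in the middle of the pan in both views. Back to the lid.

```bash
for i in 1; do python3 -m creep '[[[-0.9,4,0,0],[-0.9,4,0,0],[-0.9,4,0,0],[-0.9,4,0,0],[-0.9,4,0,0]]]' -0.3; python3 -m creep '[[[-0.9,4,0,0],[-0.9,4,0,0],[-0.3,1.4,0,0],[0,0,0,0],[0,0,0,0]]]';python3 -m creep '[[[0,0,3.5,0],[0,0,4,0],[0,0,4,0],[0,0,2,0],[0,0,0,0]]]'; python3 -m creep '[[[0,0,1.5,0],[0,0,1.2,0],[0,0,0.8,0],[0,0,0,0],[0,0,0,0]]]';python3 -m creep '[[[0,0,0,0],[0,0,0,0]]]'; done | egrep "tcp|contact|gap"
```

```text
tcp_pos: [0.5869, -0.0843, 0.2113]
contact_force: [2.1, -0.5, -0.9]
finger_gap: 0.652
tcp_pos: [0.6114, 0.0073, 0.2113]
contact_force: [-0.3, -0.9, 0.2]
finger_gap: 0.653
tcp_pos: [0.6065, 0.0052, 0.0701]
contact_force: [-0.9, -0.7, -0.7]
finger_gap: 0.648
tcp_pos: [0.6119, 0.0065, 0.0427]
contact_force: [0.3, 0.5, -0.0]
finger_gap: 0.651
tcp_pos: [0.6126, 0.0069, 0.0436]
contact_force: [-0.8, 0.2, 0.4]
finger_gap: 0.645
```

```bash
for i in 1; do python3 -m creep '[[[0,0,0,0],[0,0,0,0],[0,0,0,0],[0,0,0,0],[0,0,0,0]]]' 1 50; python3 -m creep '[[[0,0,0,0],[0,0,0,0],[0,0,0,0]]]'; python3 -m creep '[[[0,0,-1,0],[0,0,-3,0],[0,0,-4,0],[0,0,-3.6,0],[0,0,0,0]]]'; python3 -m creep '[[[2.7,0,0,0],[4,0,0,0],[4,0,0,0],[4,0,0,0],[0,0,0,0]]]'; python3 -m creep '[[[0,0,0,0],[0,0,0,0],[0,0,0,0]]]';python3 -m creep '[[[0,0,1.5,0],[0,0,1,0],[0,0,0.8,0],[0,0,0,0],[0,0,0,0]]]';python3 -m creep '[[[0,0,0,0],[0,0,0,0]]]'; done | egrep "tcp|contact|gap|grip|rot"
```

```text
tcp_pos: [0.6121, 0.007, 0.0428]
eef_rot: [0.0, 0.019, 1.0, -0.0]
contact_force: [-0.1, 0.2, 2.2]
finger_gap: 0.154
grip_force: 49.7
tcp_pos: [0.6121, 0.007, 0.0428]
eef_rot: [0.0, 0.019, 1.0, 0.0]
contact_force: [-0.9, 0.8, 3.9]
finger_gap: 0.155
grip_force: 49.9
tcp_pos: [0.6162, 0.0067, 0.1676]
eef_rot: [0.007, 0.019, 1.0, -0.0]
contact_force: [2.4, -0.1, -0.9]
finger_gap: 0.156
grip_force: 49.3
tcp_pos: [0.4553, 0.0135, 0.153]
eef_rot: [-0.006, 0.019, 1.0, 0.0]
contact_force: [-0.0, 0.5, -4.7]
finger_gap: 0.155
grip_force: 49.1
tcp_pos: [0.466, 0.0124, 0.1589]
eef_rot: [0.001, 0.019, 1.0, -0.0]
contact_force: [0.3, 0.7, -2.2]
finger_gap: 0.154
grip_force: 49.1
tcp_pos: [0.4647, 0.0126, 0.1244]
eef_rot: [-0.001, 0.019, 1.0, 0.0]
contact_force: [-0.9, -0.8, -1.9]
finger_gap: 0.155
grip_force: 49.1
tcp_pos: [0.4655, 0.0125, 0.126]
eef_rot: [0.001, 0.019, 1.0, -0.0]
contact_force: [0.3, -0.6, -1.9]
finger_gap: 0.152
grip_force: 49.1
```

```bash
for i in 1; do python3 -m creep '[[[0,0,0.5,0],[0,0,0.5,0],[0,0,0,0],[0,0,0,0],[0,0,0,0]]]'; python3 -m creep '[[[0,0,0.3,0],[0,0,0,0],[0,0,0,0]]]'; python3 -m creep '[[[0,0,0.2,0],[0,0,0,0],[0,0,0,0]]]';python3 -m creep '[[[0,0,0.2,0],[0,0,0,0],[0,0,0,0]]]'; done | egrep "tcp|contact|rot"
```

```text
tcp_pos: [0.4648, 0.0126, 0.1152]
eef_rot: [-0.0, 0.019, 1.0, 0.0]
contact_force: [-0.1, -0.2, -2.4]
tcp_pos: [0.4647, 0.0126, 0.1122]
eef_rot: [-0.0, 0.019, 1.0, 0.0]
contact_force: [-0.6, 0.2, -2.1]
tcp_pos: [0.4648, 0.0126, 0.1102]
eef_rot: [-0.0, 0.019, 1.0, 0.0]
contact_force: [-0.4, -0.1, -3.5]
tcp_pos: [0.4653, 0.0125, 0.1088]
eef_rot: [0.001, 0.019, 1.0, -0.0]
contact_force: [-0.6, 0.6, -0.0]
```

```bash
for i in 1; do python3 -m creep '[[[0,0,0.1,0],[0,0,0,0],[0,0,0,0]]]'; python3 -m creep '[[[0,0,0,0],[0,0,0,0],[0,0,0,0],[0,0,0,0]]]' -0.3;python3 -m creep '[[[0,0,-2,0],[0,0,-4,0],[0,0,-4,0],[0,0,-4,0],[0,0,-1.8,0]]]' ;python3 -m creep '[[[0,0,0,0],[0,0,0,0],[0,0,0,0]]]' -1; done | egrep "tcp|contact|gap"
python3 - <<'E'
from h import *
w=shot("wrist"); print(tool()[:3,3]); a=cv2.imread("pics/w5.png")[100:260,170:480]; cv2.imwrite("pics/x13.png",np.vstack([a,w["color"][100:260,170:480,::-1]]))
delta((.5404,.3694),.0758); delta((.4105,.3692),.062)
E
```

```text
tcp_pos: [0.4653, 0.0125, 0.1087]
contact_force: [-4.5, 1.1, 6.8]
finger_gap: 0.149
tcp_pos: [0.4649, 0.0125, 0.1072]
contact_force: [-1.0, -0.3, -0.1]
finger_gap: 0.65
tcp_pos: [0.4668, 0.0124, 0.2715]
contact_force: [1.3, -1.0, 0.8]
finger_gap: 0.647
tcp_pos: [0.4642, 0.0126, 0.2637]
contact_force: [-1.0, 0.0, -1.2]
finger_gap: 1.001
[0.46388673 0.01263311 0.26305477]
tcp [0.4639 0.0126 0.2631] shift cm [-6.36 35.94 18.71] spin 0
tcp [0.4639 0.0126 0.2631] shift cm [ 6.62 35.42 20.14] spin 0
```

View pics/x13.png

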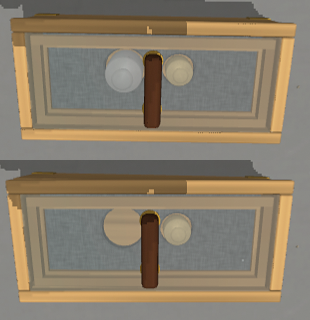

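The lid looks the same before (top) and after (bottom), so it is seated. Next, the tamper.

```bash
for i in 1; do python3 -m creep '[[[-0.7,4,0,0],[-0.7,4,0,0],[-0.7,4,0,0],[-0.7,4,0,0],[-0.7,4,0,0]]]'; python3 -m creep '[[[-0.7,4,0,0],[-0.7,4,0,0],[-0.7,4,0,0],[-0.6,4,0,0],[0,0,0,0]]]';python3 -m creep '[[[0,0,0,0],[0,0,0,0]]]';python3 -m creep '[[[0,0,3,0],[0,0,4,0],[0,0,4,0],[0,0,3,0],[0,0,2,0]]]'; python3 -m creep '[[[0,0,1.5,0],[0,0,1,0],[0,0,0.4,0],[0,0,0,0],[0,0,0,0]]]';python3 -m creep '[[[0,0,0,0],[0,0,0,0]]]'; done | egrep "tcp|contact|gap"
```

```text
tcp_pos: [0.5066, 0.2127, 0.2627]
contact_force: [0.8, -0.4, 0.0]
finger_gap: 1.0
tcp_pos: [0.5395, 0.3751, 0.2609]
contact_force: [-1.2, -1.2, 0.3]
finger_gap: 1.001
tcp_pos: [0.5397, 0.3695, 0.2627]
contact_force: [0.4, -0.3, -0.1]
finger_gap: 1.003
tcp_pos: [0.5381, 0.3668, 0.1004]
contact_force: [-0.3, -0.9, 0.3]
finger_gap: 0.999
tcp_pos: [0.5415, 0.3702, 0.0779]
contact_force: [-0.3, 0.1, 0.5]
finger_gap: 1.004
tcp_pos: [0.5415, 0.3705, 0.0782]
contact_force: [0.1, -0.0, 0.1]
finger_gap: 0.999
```

```bash
for i in 1; do python3 -m creep '[[[0,0,0,0],[0,0,0,0],[0,0,0,0],[0,0,0,0],[0,0,0,0]]]' 1 25; python3 -m creep '[[[0,0,0,0],[0,0,0,0],[0,0,0,0]]]'; python3 -m creep '[[[0,0,-2,0],[0,0,-4,0],[0,0,-4,0],[0,0,-3,0],[0,0,-1.8,0]]]'; python3 -m creep '[[[0.4,-2,0,0],[0.6,-4,0,0],[0.6,-4,0,0],[0.6,-4,0,0],[0.6,-4,0,0]]]'; python3 -m creep '[[[0.6,-4,0,0],[0.6,-4,0,0],[0.6,-4,0,0],[0.6,-4,0,0],[0.6,-4,0,0]]]';python3 -m creep '[[[0.6,-3,0,0],[0.4,-2,0,0],[0,-0.8,0,0],[0,0,0,0],[0,0,0,0]]]';python3 -m creep '[[[0,0,1.5,0],[0,0,2,0],[0,0,1.5,0],[0,0,1,0],[0,0,0,0]]]';python3 -m creep '[[[0,0,0,0],[0,0,0,0],[0,0,0,0]]]';done | egrep "tcp|contact|gap|grip|rot"
```

```text
tcp_pos: [0.5405, 0.3699, 0.0764]
eef_rot: [0.0, 0.019, 1.0, -0.0]
contact_force: [-0.3, -0.0, 0.3]
finger_gap: 0.376
grip_force: 24.6
tcp_pos: [0.5406, 0.3699, 0.0764]
eef_rot: [0.0, 0.019, 1.0, -0.0]
contact_force: [-0.6, -1.3, 1.5]
finger_gap: 0.373
grip_force: 24.7
tcp_pos: [0.5417, 0.3708, 0.2292]
eef_rot: [0.003, 0.019, 1.0, 0.002]
contact_force: [0.2, 0.9, -0.6]
finger_gap: 0.374
grip_force: 25.3
tcp_pos: [0.5046, 0.1897, 0.2236]
eef_rot: [-0.0, 0.019, 1.0, -0.0]
contact_force: [1.0, 0.3, -1.5]
finger_gap: 0.37
grip_force: 25.8
tcp_pos: [0.467, -0.0091, 0.2239]
eef_rot: [-0.0, 0.019, 1.0, 0.0]
contact_force: [1.6, -0.5, -1.6]
finger_gap: 0.376
grip_force: 25.8
tcp_pos: [0.456, -0.0648, 0.2241]
eef_rot: [-0.0, 0.019, 1.0, 0.0]
contact_force: [-0.4, 0.4, -2.2]
finger_gap: 0.377
grip_force: 25.8
tcp_pos: [0.4545, -0.0635, 0.1615]
eef_rot: [-0.003, 0.018, 1.0, 0.001]
contact_force: [-1.0, 0.5, -1.4]
finger_gap: 0.377
grip_force: 25.8
tcp_pos: [0.4568, -0.0651, 0.1657]
eef_rot: [0.001, 0.019, 1.0, -0.0]
contact_force: [-0.4, -0.0, -2.0]
finger_gap: 0.376
grip_force: 25.8
```

```bash
for i in 1; do python3 -m creep '[[[0,0,0.4,0],[0,0,0.3,0],[0,0,0,0],[0,0,0,0],[0,0,0,0]]]'; python3 -m creep '[[[0,0,0.2,0],[0,0,0,0],[0,0,0,0]]]'; python3 -m creep '[[[0,0,0.1,0],[0,0,0,0],[0,0,0,0]]]';python3 -m creep '[[[0,0,0.1,0],[0,0,0,0],[0,0,0,0]]]'; done | egrep "tcp|contact|rot"
```

```text
tcp_pos: [0.4559, -0.0652, 0.1573]
eef_rot: [-0.0, 0.019, 1.0, 0.0]
contact_force: [-0.6, 0.9, -1.4]
tcp_pos: [0.4558, -0.0652, 0.1552]
eef_rot: [-0.0, 0.019, 1.0, 0.0]
contact_force: [-0.0, -0.1, -1.5]
tcp_pos: [0.456, -0.0652, 0.1544]
eef_rot: [0.0, 0.019, 1.0, -0.0]
contact_force: [-0.3, -0.5, -1.4]
tcp_pos: [0.4565, -0.0654, 0.1543]
eef_rot: [0.001, 0.019, 1.0, -0.0]
contact_force: [-0.2, -1.1, 4.0]
```

```bash
for i in 1; do python3 -m creep '[[[0,0,-0.1,0],[0,0,0,0]]]'; python3 -m creep '[[[0,0,0,0],[0,0,0,0],[0,0,0,0],[0,0,0,0],[0,0,0,0]]]' -1; python3 -m creep '[[[0,0,-2,0],[0,0,-4,0],[0,0,-4,0],[0,0,-1,0],[0,0,0,0]]]';python3 -m creep '[[[0.4,3.3,0,0],[0.5,4,0,0],[0.5,4,0,0],[0.5,4,0,0],[0.5,4,0,0]]]';python3 -m creep '[[[0.6,4,0,0],[0.6,4,0,0],[0.6,4,0,0],[0.6,4,0,0],[0.7,4,0,0]]]';python3 -m creep '[[[0.7,4,0,0],[0,0,0,0],[0,0,0,0],[0,0,0,0]]]'; done | egrep "tcp|contact|gap"; python3 - <<'E'
from h import *
delta((.4105,.3692),.062)
E
```

```text
tcp_pos: [0.4559, -0.0652, 0.1543]
contact_force: [-0.4, -1.0, 1.4]
finger_gap: 0.374
tcp_pos: [0.4558, -0.0651, 0.1542]
contact_force: [0.1, 0.1, 0.4]
finger_gap: 0.996
tcp_pos: [0.4581, -0.0657, 0.2695]
contact_force: [-0.1, 0.1, 0.7]
finger_gap: 1.001
tcp_pos: [0.4381, 0.1301, 0.2626]
contact_force: [0.9, 1.2, -0.1]
finger_gap: 1.0
tcp_pos: [0.4147, 0.3313, 0.2624]
contact_force: [0.5, -0.2, -0.1]
finger_gap: 0.999
tcp_pos: [0.4098, 0.3695, 0.2626]
contact_force: [-0.2, 0.1, -0.4]
finger_gap: 1.0
tcp [0.4098 0.3695 0.2626] shift cm [-1.100e-01  2.000e-02  2.006e+01] spin 0
```

```bash
for i in 1; do python3 -m creep '[[[0,0,3,0],[0,0,4,0],[0,0,4,0],[0,0,4,0],[0,0,2,0]]]'; python3 -m creep '[[[0,0,1.5,0],[0,0,1,0],[0,0,0.6,0],[0,0,0,0],[0,0,0,0]]]';python3 -m creep '[[[0,0,0,0],[0,0,0,0]]]';python3 -m creep '[[[0,0,0,0],[0,0,0,0],[0,0,0,0],[0,0,0,0],[0,0,0,0]]]' 1 30;python3 -m creep '[[[0,0,0,0],[0,0,0,0],[0,0,0,0]]]';python3 -m creep '[[[0,0,-2,0],[0,0,-4,0],[0,0,-4,0],[0,0,-4,0],[0,0,-1,0]]]';python3 -m creep '[[[0,0,0,0],[0,0,0,0],[0,0,0,0]]]';done | egrep "tcp|contact|gap|rot"
```

```text
tcp_pos: [0.4081, 0.366, 0.0885]
eef_rot: [-0.003, 0.02, 1.0, -0.003]
contact_force: [-0.4, -0.5, -0.6]
finger_gap: 0.998
tcp_pos: [0.4111, 0.3698, 0.0641]
eef_rot: [0.001, 0.019, 1.0, 0.0]
contact_force: [1.0, -0.1, 0.5]
finger_gap: 1.0
tcp_pos: [0.4114, 0.3705, 0.0649]
eef_rot: [0.001, 0.019, 1.0, 0.001]
contact_force: [-1.0, 0.8, 0.3]
finger_gap: 0.999
tcp_pos: [0.4109, 0.3702, 0.0644]
eef_rot: [0.001, 0.019, 1.0, 0.0]
contact_force: [-1.2, 0.1, 5.2]
finger_gap: 0.748
tcp_pos: [0.4109, 0.3703, 0.0644]
eef_rot: [0.001, 0.019, 1.0, 0.0]
contact_force: [-0.9, -1.8, 6.1]
finger_gap: 0.748
tcp_pos: [0.4128, 0.3718, 0.2206]
eef_rot: [0.004, 0.019, 1.0, 0.003]
contact_force: [0.4, 0.9, -0.8]
finger_gap: 0.743
tcp_pos: [0.409, 0.3689, 0.2099]
eef_rot: [-0.002, 0.019, 1.0, -0.002]
contact_force: [0.3, -0.7, -3.1]
finger_gap: 0.743
```

```bash
for i in 1; do python3 -m creep '[[[-1,-3,0,0],[-1.2,-4,0,0],[-1.2,-4,0,0],[-1.2,-4,0,0],[-1.2,-4,0,0]]]';python3 -m creep '[[[-1.2,-4,0,0],[-0.8,-3,0,0],[-0.4,-1.4,0,0],[0,0,0,0],[0,0,0,0]]]';python3 -m creep '[[[0,0,1.5,0],[0,0,2,0],[0,0,1.5,0],[0,0,0.7,0],[0,0,0,0]]]';python3 -m creep '[[[0,0,0,0],[0,0,0,0],[0,0,0,0]]]';python3 -m creep '[[[0,0,0.4,0],[0,0,0.3,0],[0,0,0,0],[0,0,0,0]]]';python3 -m creep '[[[0,0,0.2,0],[0,0,0,0],[0,0,0,0]]]';done | egrep "tcp|contact|rot"
```

```text
tcp_pos: [0.4594, 0.1761, 0.2096]
eef_rot: [-0.003, 0.019, 1.0, -0.001]
contact_force: [0.6, -0.1, -2.3]
tcp_pos: [0.4806, 0.0928, 0.2104]
eef_rot: [-0.003, 0.02, 1.0, 0.0]
contact_force: [0.5, 0.4, -2.1]
tcp_pos: [0.4795, 0.0944, 0.1529]
eef_rot: [-0.003, 0.018, 1.0, -0.0]
contact_force: [-0.3, -0.9, -2.1]
tcp_pos: [0.4826, 0.0938, 0.1576]
eef_rot: [0.001, 0.019, 1.0, 0.0]
contact_force: [0.1, 0.3, -2.5]
tcp_pos: [0.4816, 0.0933, 0.1491]
eef_rot: [-0.0, 0.019, 1.0, -0.0]
contact_force: [0.2, -0.2, -1.4]
tcp_pos: [0.4818, 0.0933, 0.1472]
eef_rot: [-0.0, 0.019, 1.0, -0.0]
contact_force: [0.3, 0.7, -2.3]
```

```bash
for i in 1; do python3 -m creep '[[[0,0,0.3,0],[0,0,0,0],[0,0,0,0]]]';python3 -m creep '[[[0,0,0.1,0],[0,0,0,0],[0,0,0,0]]]';python3 -m creep '[[[0,0,0.1,0],[0,0,0,0],[0,0,0,0]]]';python3 -m creep '[[[0,0,0.1,0],[0,0,0,0],[0,0,0,0]]]';done | egrep "tcp|contact"
```

```text
tcp_pos: [0.4816, 0.0934, 0.144]
contact_force: [0.2, -0.5, -1.9]
tcp_pos: [0.4818, 0.0934, 0.1433]
contact_force: [-0.0, 0.3, -3.7]
tcp_pos: [0.4819, 0.0934, 0.1424]
contact_force: [0.1, -0.2, -2.1]
tcp_pos: [0.4821, 0.0934, 0.1425]
contact_force: [-4.0, -0.9, 5.9]
```

Contact at the predicted height. I'll release, retreat upward and check.

```bash
for i in 1; do python3 -m creep '[[[0,0,-0.1,0],[0,0,0,0],[0,0,0,0]]]';python3 -m creep '[[[0,0,0,0],[0,0,0,0],[0,0,0,0],[0,0,0,0],[0,0,0,0]]]' -1;python3 -m creep '[[[0,0,-2,0],[0,0,-4,0],[0,0,-4,0],[0,0,-4,0],[0,0,0,0]]]';python3 -m creep '[[[0,0,0,0],[0,0,0,0],[0,0,0,0]]]';done | egrep "clock|tcp|contact|gap"
python3 - <<'E'
from h import *
w=shot("wrist"); s=shot("scene"); t=shot("top"); print(tool()[:3,3])
im=w["color"].astype(int); m=((im[...,0]>110)&(im[...,1]<70)&(im[...,2]<70)).astype(np.uint8)
k,l,st,c=cv2.connectedComponentsWithStats(m); i=[j for j in np.argsort(-st[:,4]) if j][0]; print(c[i],pix2w(w,*c[i],.15))
for n,p in(("scene",s),("top",t)):
  for o in("tamper","jar","scale_pan","tin_filled","case_lid"): print(n,o,[(np.round(d["extent"]).tolist(),round(d["confidence"],2)) for d in finder.search_frame(o,p)[:1]])
b=cv2.imread("pics/scene0.png"); f=lambda q: cv2.resize(q[170:330,220:480],None,fx=1.5,fy=1.5); g=lambda q: cv2.resize(q[190:300,270:470],(390,215))
cv2.imwrite("pics/x14.png",np.vstack([np.hstack([f(b),f(s["color"][:,:,::-1])]),np.hstack([g(cv2.imread("pics/top0.png")),g(t["color"][:,:,::-1])])]))
E
```

```text
clock: 51.6
tcp_pos: [0.482, 0.0934, 0.1424]
contact_force: [0.1, -0.9, 1.6]
finger_gap: 0.746
clock: 52.02
tcp_pos: [0.4818, 0.0934, 0.1423]
contact_force: [-0.4, 0.2, 0.6]
finger_gap: 1.0
clock: 52.43
tcp_pos: [0.4856, 0.0938, 0.2927]
contact_force: [1.5, -0.3, 1.5]
finger_gap: 0.997
clock: 52.68
tcp_pos: [0.481, 0.0933, 0.2803]
contact_force: [-0.3, -0.9, -0.3]
finger_gap: 1.001
[0.48108288 0.09335989 0.28030922]
[320.00077897 194.74547225] [0.47949914 0.09428511 0.15      ]
scene tamper [([295.0, 222.0, 337.0, 272.0], 0.74)]
scene jar [([254.0, 185.0, 285.0, 227.0], 0.78)]
scene scale_pan [([397.0, 267.0, 463.0, 324.0], 0.66)]
scene tin_filled [([412.0, 205.0, 461.0, 253.0], 0.59)]
scene case_lid [([238.0, 206.0, 351.0, 285.0], 0.97)]
top tamper [([344.0, 244.0, 370.0, 273.0], 0.55)]
top jar [([293.0, 243.0, 315.0, 257.0], 0.48)]
top scale_pan [([414.0, 218.0, 456.0, 262.0], 0.84)]
top tin_filled [([390.0, 149.0, 425.0, 188.0], 0.97)]
top case_lid [([283.0, 233.0, 373.0, 276.0], 0.59)]
```

View pics/x14.png

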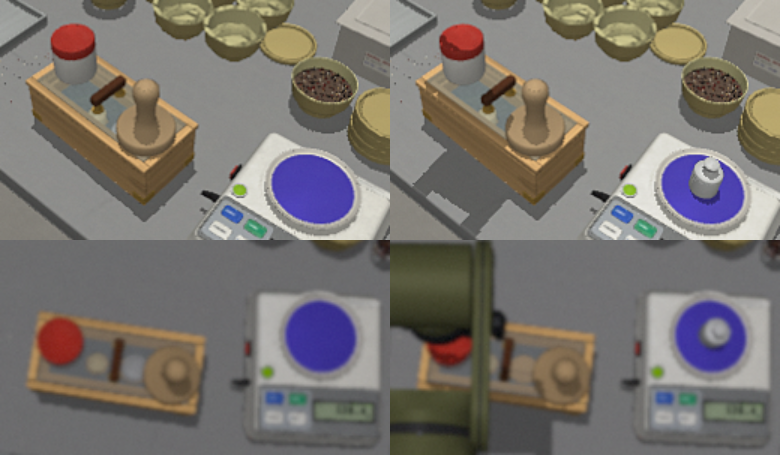

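Before (left) and after (right) match: jar, tamper, lid and tin are back at the same pixels within 1–3 px, and the weight stands upright in the middle of the pan. The jar measures (0.4795, 0.0943), against (0.481, 0.093) at the start.

```bash
python3 -c "
from h import *
print(job.job_done())"
```

```text
the job is handed in; nothing more can be done
None
```

The job is handed in at about 53 s on the clock; no verdict came back. The final pictures show the 500 g weight upright mid-pan, the lid seated on the case, the tamper and jar back within a few pixels of where they stood, and the grain tin unmoved; the small weight was left in the case.

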